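# Index the detector flange and bolt it in place

### The arm

A 7-joint arm with a two-finger parallel gripper is mounted at the origin on the work surface. World frame = base frame: x ahead of the robot, y to its left, z up, the work surface at z = 0. Lengths are in m, angles in rad, forces in N, time in s.
With the tool pointing down it reaches from about 0.425 to 0.825 m from the base axis. Payload 3.6 kg.
Tool frame: the origin (TCP) lies midway between the tips of the shut fingers; the grasp point (between the pads) lies ctrl.tcp_to_grasp behind it (ctrl.tcp_to_grasp is the distance from the TCP to the grasp point, in m); z points along the fingers, y is the direction in which the jaws open and shut (so a half turn about z gives the same grasp; the last joint's range is limited). The gripper opens to 85 mm and grips with 20 to 120 N. Pads are 22 mm wide; open, the fingers measure 114 mm over their backs; the gripper's body (76 mm by 85 mm) begins 54 mm behind the grasp point. The pads swing forward as they close: fully open they stand 13 mm farther back than shut.
Start: joints at [-1.137, 0.615, -0.013, 1.423, 0.008, 1.103, -0.04], TCP at [0.288, 0.582, 0.231] pointing down, gripper open.
Joint ranges: [-3.12, 3.12], [-0.3, 2.06], [-1.34, 1.32], [0.26, 2.42], [-1.36, 4.5], [0.01, 1.98], [-2.84, 2.84]. Speed limits (rad/s): [2.79, 2.79, 3.14, 3.14, 3.14, 3.14, 3.14].

### API

Orientations are given as a rotation vector (axis times angle).
In Python, from plant import ctrl gives the robot as it stands.
- The arm moves only by the shell command python3 -m handwheel 'ROWS' [FORCE]. ROWS is JSON, one flat list of numbers, 5 for each row, row after row: the gripper command: -1 is shut, 1 is fully open, values between are in proportion, then the shift along the tool's x, y, z in cm, then the turn about the tool's z in rad. A call has 1 to 8 rows; each row is the pose to reach, as a shift and turn from the pose commanded when the call began, along the tool's axes at that moment; what a row does not reach only later rows make up. A row lasts 1/12 s, in which the tool goes at most 41.7 mm and 7.16 degrees, less where a joint would pass 70% of its speed; a pose out of reach is approached as far as the arm can. A call with a gripper value outside its range is refused whole. The fingers move at their own pace and stop on an object; FORCE is the grip in N (left out, the last holds). Time passes only in rows, so rows that repeat a pose let the fingers close. It gives the time, the measured TCP pose, the force and the opening at its end, in the units of the state.
- ctrl.observe(): the state, without advancing time (a new reading comes with each control period).
- ctrl.get_image(name): name is "scene" or "top" or "wrist"; returns a dict with "pixels" (400x640x3 uint8, blue, green, red), "fx", "fy", "cx", "cy" (pixels), "pose" (4x4, takes a point from camera to world coordinates). Camera axes: x right, y down, z forward; pixel columns grow to the right and rows downward; lengths in m; the calibration is good to about 2 mm. A picture is of the moment at which its call begins. There is no depth.
- ctrl.sign_off(): hands the job in, once; it reports no verdict.
Trained networks look in a picture, given as the dict that the camera call returned (one of the last four; its "shot" number tells which), for a name from the list of things; names that differ only in an ending like _2 or _b are one class to them, and where a whole thing is asked for, a point or a joint stands for the part that bears it (a point fixed in the world has none). Each returns a list of dicts, best first, with "p" (0 to 1); they miss things now and then, are a little off and sometimes report something else, mostly with a low value. They report only what shows in the picture. A call takes as long as a camera call. They do not tell look-alikes from the thing itself.
- ctrl.search_frame(thing, picture): "box" ([left, top, right, bottom] in pixels, round what is visible of it).
- ctrl.mark_of(thing, picture): "point" ([column, row] in pixels: a listed point, or the origin of a listed thing).
The state is a dict: "t": time; "joint_positions": joint angles; "dq": joint speeds; "effort": joint torques, N m; "ee_pos": TCP position; "orientation": TCP orientation; "force": force on the tool from outside, world axes, zero at the start; "wrist_torque": the same for the moment, N m; "width": finger opening in m.
Only numpy, scipy, OpenCV 4.12 (cv2) and the standard library are available. Lean on these libraries where they do the work, as an engineer would, in place of code of your own. Each camera call takes 0.05 s, during which the arm holds its last target.

### The job

On the bench station, turn the three-eared steel flange round on its spigot (its ears are there to be pushed), without lifting it, until the notch in its rim faces the locking bolt. Then slide the bolt into the notch with a push on its thumb plate and press it against the bottom of the notch with about 12 N for half a second before letting go; never push the bolt or the flange with more than 25 N. Leave the flange flat with the bolt fully home, and do not disturb the other things on the bench.

Things in the scene. Friction and masses are not known exactly. Their poses are not given: they have to be found in the camera images.
- station: Dark slate base plate fixed to the bench, 150 mm (x) by 195 mm (y) by 20 mm thick; origin at the centre of its underside, z up. A fixed aluminium spigot at its origin's x, y, 40 mm diameter, rises to 42 mm above the bench. On the +y side an aluminium guide block (34 mm wide, y = 74 to 94 mm, top at 44 mm) carries the locking bolt. Position and yaw vary.
- mark (a point): Point on top of the base plate on the bolt's axis (station x = 0, y = +45 mm), at the end of a short white scribed line: where the middle of the notch's mouth must come.
- flange: Loose steel flange, about 0.65 kg, flat on the base plate over the spigot (bore 43 mm: 1.5 mm play). Disc 90 mm diameter, 16 mm thick, top 36 mm above the bench. Three straight ears, 16 mm wide, as thick as the disc, reach radius 64 mm at +60, 180 and -60 degrees from its +x axis, where the notch is. It turns under about 2 to 7 N at an ear. Origin on its axis at its underside; z up.
- notch (a point): Middle of the mouth of the flange's notch, on its top face at radius 45 mm on its +x axis. The notch is 14 mm wide, cut through the whole thickness, flat-bottomed, from radius 45 mm in to 32 mm. It faces the bolt when the flange's x axis points along the station's +y axis.
- bolt: Locking bolt: round steel pin, 11 mm diameter, cone nose (5 mm across at the tip, 7 mm long), axis level, 28 mm above the bench. Origin at the tip, axes as the station's. Slides along the station's y only; starts with the tip 68 to 74 mm from the spigot's axis, clear of the ears, moves in (-y) against about 2.5 N of drag, stays where left. Comes up hard on the notch's bottom, 32 mm from the flange's axis.
- thumb (a point): Centre of the outer face of the bolt's upright steel thumb plate, 72 mm behind the tip (station +y), 33 mm above the bench: the face to push, towards the station's -y. The plate is 36 mm wide (x), 8 mm thick, from 10 to 56 mm above the bench.
- nut: Bystander: small round brass nut, 18 mm diameter, 12 mm high, lying on a corner of the base plate (station x about +59, y about -82 mm). Origin under its centre.
- vial: Bystander: small amber vial, 22 mm diameter, 42 mm high, standing on the bench beside the station's +x side. Origin under its centre.
- fitting: Bystander: stepped steel fitting, 22 mm diameter, 30 mm high, standing on the bench at the station's -y end. Origin under its centre.
- spare_ring: Bystander: plain steel ring without notch or ears, 66 mm diameter, 10 mm high, on the bench. Origin under its centre.
- driver: Bystander: screwdriver, 180 mm long, lying on the bench. Origin on its axis, at mid-length, on the bench.
- beaker: Bystander: glass beaker, 70 mm diameter, 85 mm high. Origin under its centre.
- jar: Bystander: white jar, 56 mm diameter, 75 mm high. Origin under its centre.
There are look-alikes about, which are no part of the job. Leave any brown or purple look-alike of the flange alone.

How it is judged:
On the way, in this order (a step that is already met when the one before it is completed fails the run):
1. the flange is turned until the middle of its notch is within 5 mm of the mark (horizontal distance between notch and mark below 0.005 m), for 0.2 s.
2. the bolt is in the notch, its tip within 2.5 mm of the bottom, and is pressed against the flange with more than 6 N for 0.2 s (x of bolt in the frame of flange below 0.0345 m and horizontal distance between notch and mark below 0.005 m and contact force between bolt and flange above 6 N), for 0.2 s.
At the end, for the whole second after the job is handed in: The bolt's tip is within 2.5 mm of the bottom of the notch, the notch is within 5 mm of the mark, and the flange lies flat on the base plate (within 2.5 mm and 0.04 rad), at rest (x of bolt in the frame of flange below 0.0345 m and horizontal distance between notch and mark below 0.005 m and angle between flange's own z axis and vertical below 0.04 rad and z of flange in the frame of station below 0.0225 m and linear speed of flange below 0.01 m/s and angular speed of flange below 0.05 rad/s); the robot touches nothing.
It fails at once if the bolt is pushed by the robot, or presses on the flange, with more than 25 N (contact force between any of the arm, the fingers and bolt above 25 N or contact force between bolt and flange above 25 N).
It fails at once if the robot pushes the flange with more than 25 N (contact force between any of the arm, the fingers and flange above 25 N).
It fails at once if the flange is lifted more than 8 mm (z of flange in the frame of station above 0.028 m).
It fails at once if another thing on the bench is moved more than 15 mm (distance of any of nut, vial, fitting, spare_ring, driver, beaker, jar from where it was at the start of the episode above 0.015 m).
It also fails if it takes over 64 s, if anything falls off the work surface, if the arm or the gripper's body presses on something with over 40 N, if the wrist force passes 120 N, or if a joint passes its speed limit or range.

## Working session

There is one attempt and no reset: what is moved stays moved. The work goes in short steps, Python scripts to look and compute and a shell command to move; the robot and the scene stay as the last step left them, time stands still between calls to the robot, and variables do not carry over. Pictures are saved under pics/ and viewed, and the job is handed in when it is done.

```bash
ls; mkdir -p pics
python3 - <<'E'
from plant import ctrl
import cv2
s=ctrl.observe()
for k in s: print(k,s[k])
print(ctrl.tcp_to_grasp)
for n in ["scene","top","wrist"]:
    p=ctrl.get_image(n); cv2.imwrite(f"pics/a_{n}.png",p["pixels"]); print(n,p["shot"],p["fx"],p["cx"],p["cy"],p["pose"])
    for th in ["station","mark","flange","notch","bolt","thumb"]:
        r=ctrl.mark_of(th,p); print(th,[(x["point"],round(x["p"],2)) for x in r][:4])
E
```

```text
pics
t 0.0
joint_positions [-1.13753165  0.61594961 -0.01264571  1.42499376  0.00810259  1.10342934
 -0.0403714 ]
dq [-0.00014876  0.00046208  0.00045325  0.0010972  -0.00175853  0.00011921
  0.00076537]
effort [-4.99687321e-04 -4.69211948e+01  2.59021148e-01 -1.71033973e+01
  1.00483364e-02  9.46346030e-03 -4.11000087e-06]
ee_pos [0.28804531 0.58177777 0.23008696]
orientation [-0.71553156 -3.05840915  0.00418462]
force [0.01555294 0.01566249 0.03694493]
wrist_torque [-0.00640806 -0.01305275 -0.02650171]
width 0.08494276116614356
0.0187
scene 1 466.91852290396974 318.67552349718306 194.33698782128397 [[ 0.73721019  0.5030767  -0.45103767  1.05323865]
 [ 0.67554111 -0.5615076   0.4778634  -0.5330304 ]
 [-0.01285914 -0.65698025 -0.75379811  0.85407885]
 [ 0.          0.          0.          1.        ]]
station [([309.2, 216.1], 0.73)]
mark [([326.5, 201.3], 0.77)]
flange [([308.2, 214.7], 0.97), ([245.5, 176.9], 0.86), ([362.6, 273.8], 0.82), ([297.7, 316.1], 0.78)]
notch [([305.3, 220.8], 0.81), ([312.8, 298.8], 0.67), ([354.2, 288.1], 0.65)]
bolt [([332.3, 192.0], 0.48)]
thumb [([35
[... 350 characters left out ...]
flange [([419.2, 130.3], 0.85), ([349.7, 115.1], 0.77), ([342.6, 278.3], 0.69), ([334.7, 189.4], 0.63)]
notch [([398.6, 127.5], 0.92), ([350.8, 179.1], 0.79), ([371.2, 105.8], 0.73), ([338.6, 295.1], 0.57)]
bolt [([308.6, 186.8], 0.43), ([351.6, 180.3], 0.38)]
thumb [([273.4, 183.2], 0.48)]
wrist 3 324.622633981591 323.72706657463414 201.32183066286564 [[ 4.43304201e-01  8.51259559e-01  2.80782031e-01  2.16916307e-01]
 [ 8.96371137e-01 -4.20849541e-01 -1.39299854e-01  6.18249060e-01]
 [-4.13342827e-04  3.13437119e-01 -9.49608868e-01  3.74820744e-01]
 [ 0.00000000e+00  0.00000000e+00  0.00000000e+00  1.00000000e+00]]
station []
mark []
flange []
notch []
bolt []
thumb [([243.6, 347.6], 0.38)]
```

View pics/a_scene.png

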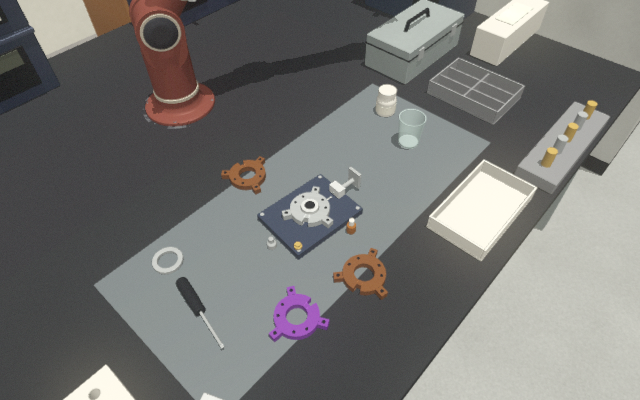

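View pics/a_top.png

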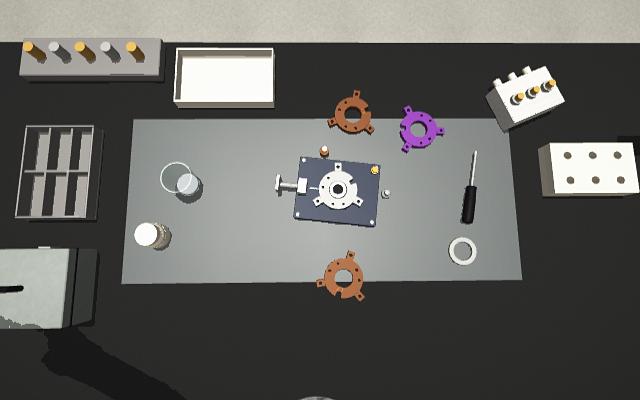

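Run:
```python
import cv2
a=cv2.imread("pics/a_top.png")[120:260,240:440]; cv2.imwrite("pics/a_topc.png",cv2.resize(a,None,fx=4,fy=4,interpolation=cv2.INTER_CUBIC))
a=cv2.imread("pics/a_scene.png")[130:290,220:420]; cv2.imwrite("pics/a_scenec.png",cv2.resize(a,None,fx=3.7,fy=3.7,interpolation=cv2.INTER_CUBIC))
```

```text
(no output)
```

View pics/a_topc.png

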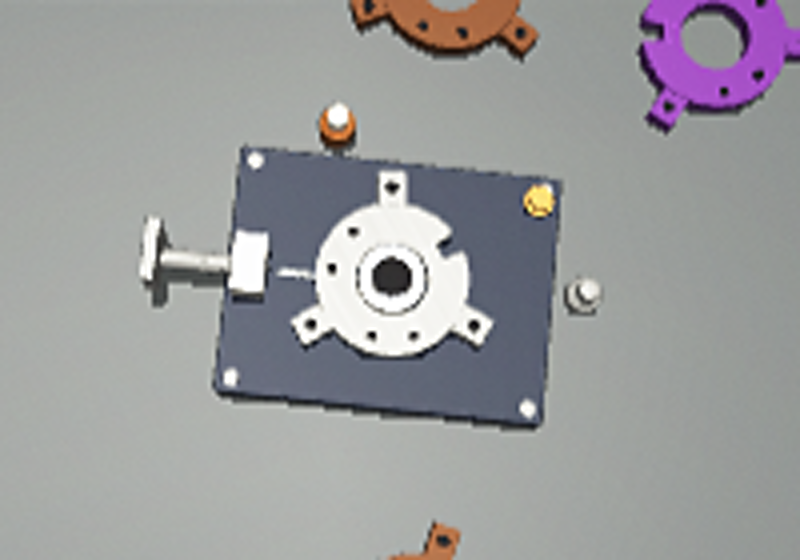

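View pics/a_scenec.png

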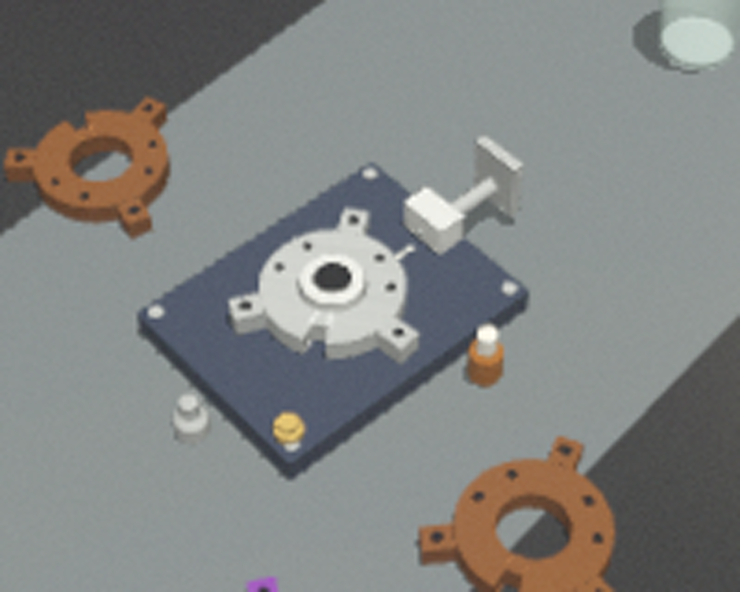

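The steel flange on the slate plate (top ≈(338,189), scene ≈(309,210)) is the one meant. It is grey and sits on the spigot. The brown ones (top (352,115), (343,278)) and the purple one (419,130) are look-alikes. The notch is at top ≈(352,180), ears point up, lower-left and lower-right, and the bolt is on the left (world +y).

```bash
cat > h.py <<'E'
import numpy as np, cv2
from scipy.optimize import least_squares
def proj(p,P):
    T=np.linalg.inv(np.array(p["pose"])); P=np.atleast_2d(P); q=P@T[:3,:3].T+T[:3,3]
    return np.c_[p["fx"]*q[:,0]/q[:,2]+p["cx"],p["fy"]*q[:,1]/q[:,2]+p["cy"]]
def ray(p,uv,z):
    T=np.array(p["pose"]); d=T[:3,:3]@np.array([(uv[0]-p["cx"])/p["fx"],(uv[1]-p["cy"])/p["fy"],1]); 
    return T[:3,3]+d*(z-T[2,3])/d[2]
def st2w(s,P):
    c,n=np.cos(s[2]),np.sin(s[2]); P=np.atleast_2d(P).astype(float)
    return np.c_[s[0]+c*P[:,0]-n*P[:,1], s[1]+n*P[:,0]+c*P[:,1], P[:,2]]
def overlay(p,s,fa,name,box,k):
    im=p["pixels"].copy(); l,t,r,b=box; im=cv2.resize(im[t:b,l:r],None,fx=k,fy=k,interpolation=cv2.INTER_CUBIC)
    def pl(P,c,cl=True):
        q=(proj(p,st2w(s,P))+.5-[l,t])*k-.5; cv2.polylines(im,[np.int32(np.round(q*8))],cl,c,1,cv2.LINE_AA,3)
    pl([[-.075,-.0975,.02],[.075,-.0975,.02],[.075,.0975,.02],[-.075,.0975,.02]],(0,255,0))
    a=np.linspace(0,2*np.pi,60)
    pl(np.c_[.02*np.cos(a),.02*np.sin(a),a*0+.042],(0,0,255))
    pl(np.c_[.045*np.cos(a),.045*np.sin(a),a*0+.036],(255,0,255))
    pl([[-.017,.074,.044],[.017,.074,.044],[.017,.094,.044],[-.017,.094,.044]],(0,255,255))
    pl([[0,.045,.02],[0,.06,.02]],(0,0,255),False)
    for d in (60,180,-60):
        u=np.array([np.cos(fa+np.radians(d)),np.sin(fa+np.radians(d))]); v=np.array([-u[1],u[0]])*.008
        pl([[*(u*.045+v),.036],[*(u*.064+v),.036],[*(u*.064-v),.036],[*(u*.045-v),.036]],(255,128,0))
    u=np.array([np.cos(fa),np.sin(fa)]); v=np.array([-u[1],u[0]])*.007
    pl([[*(u*.045+v),.036],[*(u*.032+v),.036],[*(u*.032-v),.036],[*(u*.045-v),.036]],(0,128,255),False)
    cv2.imwrite(name,im)
E
python3 - <<'E'
from h import *; from plant import ctrl
p=ctrl.get_image("top"); q=ctrl.get_image("scene")
cr=lambda u,v:((u+.5)/4-.5+240,(v+.5)/4-.5+120)
cs=lambda u,v:((u+.5)/3.7-.5+220,(v+.5)/3.7-.5+130)
obs=[(p,cr(391,277),(0,0,.042)),(p,cr(242,147),(.075,.0975,.02)),(p,cr(562,181),(.075,-.0975,.02)),
(q,cs(332,278),(0,0,.042)),(q,cs(371,163),(-.075,.0975,.02)),(q,cs(138,315),(-.075,-.0975,.02)),(q,cs(527,292),(.075,.0975,.02)),(q,cs(290,467),(.075,-.0975,.02))]
f=lambda s:np.concatenate([(proj(i,st2w(s,P))[0]-uv) for i,uv,P in obs])
r=least_squares(f,[.57,-.05,-.1],loss='soft_l1'); print(r.x,np.round(r.fun,1)); s=r.x
n=ray(p,cr(447,243),.036); fa=np.arctan2(n[1]-s[1],n[0]-s[0])-s[2]; print(n,np.degrees(fa), np.hypot(*(n[:2]-s[:2])))
e=ray(p,cr(391,175),.036); print(np.degrees(np.arctan2(e[1]-s[1],e[0]-s[0])-s[2])-60)
e=ray(p,cr(482,335),.036); print(np.degrees(np.arctan2(e[1]-s[1],e[0]-s[0])-s[2])+60)
e=ray(p,cr(302,330),.036); print(np.degrees(np.arctan2(e[1]-s[1],e[0]-s[0])-s[2])-180)
t=ray(p,cr(148,265),.033);print('thumb',t)
overlay(p,s,fa,"pics/b_top.png",(240,120,440,260),4); overlay(q,s,fa,"pics/b_sc.png",(220,130,420,290),3.7)
np.save("s.npy",np.r_[s,fa])
E
```

```text
[ 0.57306767 -0.05556126 -0.10611085] [ 0.8 -0.1  0.1 -0.5  0.4 -1.   0.   0.1 -0.1 -0.8 -0.9 -0.5  0.8 -0.8
 -0.1 -0.7]
[ 0.59390042 -0.08743355  0.036     ] -50.750374099898934 0.03807684303806094
-53.48054980256853
-57.448192355510116
-54.477415222449295
thumb [0.58217061 0.08831211 0.033     ]
```

View pics/b_top.png

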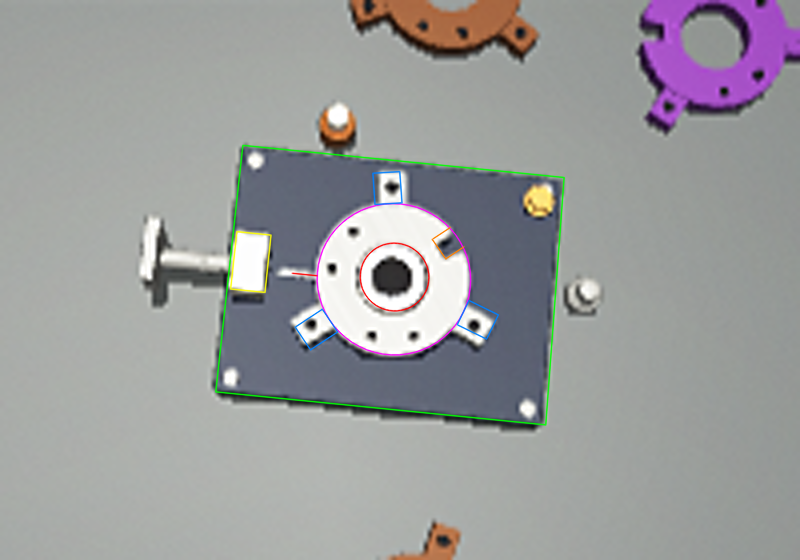

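View pics/b_sc.png

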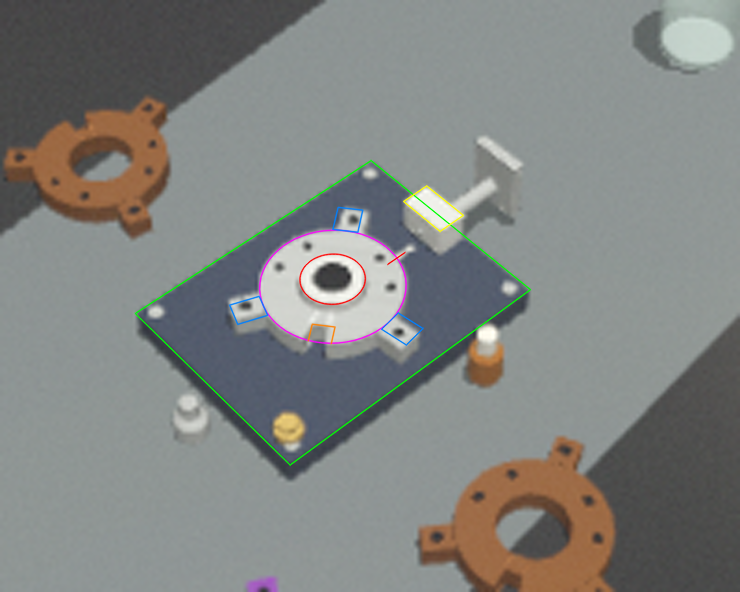

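```bash
cat > plan.py <<'E'
import sys,numpy as np
from scipy.spatial.transform import Rotation as R
from plant import ctrl
def go(x,y,z,yaw):
    o=ctrl.observe(); M=R.from_rotvec(o["orientation"]).as_matrix()
    d=M.T@(np.array([x,y,z])-o["ee_pos"]); a=np.arctan2(M[1,0],M[0,0])
    t=-(np.radians(yaw)-a); t=(t+np.pi)%(2*np.pi)-np.pi
    print("t",round(o["t"],2),"pos",np.round(o["ee_pos"],4),"yaw",round(np.degrees(a),1),"tilt",round(np.degrees(np.arccos(-M[2,2])),2),"F",np.round(o["force"],1),"j7",round(o["joint_positions"][6],2),"| shift cm",np.round(d*100,2),"turn",round(t,3))
if __name__=="__main__": go(*map(float,sys.argv[1:]))
E
python3 plan.py .520 -.079 .15 24
```

```text
t 1.15 pos [0.2884 0.5825 0.2313] yaw 153.7 tilt 0.01 F [-1.   0.3  1. ] j7 -0.04 | shift cm [-50.11 -49.     8.13] turn 2.263
```

```bash
python3 -m handwheel '[-1,-50.1,-49,3,1, -1,-50.1,-49,3,1, -1,-50.1,-49,3,1, -1,-50.1,-49,3,1, -1,-50.1,-49,3,1, -1,-50.1,-49,3,1, -1,-50.1,-49,3,1, -1,-50.1,-49,3,1]'; python3 plan.py .520 -.079 .15 24
```

```text
t: 1.82
ee_pos: [0.3989, 0.2664, 0.2174]
orientation: [2.101, 2.335, 0.002]
force: [0.5, -0.6, -0.9]
width: -0.0
t 1.82 pos [0.3989 0.2664 0.2174] yaw 96.0 tilt 0.07 F [ 0.5 -0.6 -0.9] j7 -0.38 | shift cm [-35.63   8.41   6.72] turn 1.257
```

```bash
python3 -m handwheel '[-1,-35.6,8.4,6.7,1.257, -1,-35.6,8.4,6.7,1.257, -1,-35.6,8.4,6.7,1.257, -1,-35.6,8.4,6.7,1.257, -1,-35.6,8.4,6.7,1.257, -1,-35.6,8.4,6.7,1.257, -1,-35.6,8.4,6.7,1.257, -1,-35.6,8.4,6.7,1.257]'; python3 plan.py .520 -.079 .15 24
```

```text
t: 2.48
ee_pos: [0.5094, -0.0423, 0.157]
orientation: [-2.964, -1.042, -0.002]
force: [0.6, 0.9, -0.1]
width: 0.0001
t 2.48 pos [ 0.5094 -0.0423  0.157 ] yaw 38.8 tilt 0.06 F [ 0.6  0.9 -0.1] j7 -0.46 | shift cm [-1.47  3.53  0.7 ] turn 0.258
```

```bash
python3 -m handwheel '[-1,-1.4,3.5,0.7,0.258, -1,-1.4,3.5,0.7,0.258, -1,-1.4,3.5,0.7,0.258, -1,-1.4,3.5,0.7,0.258, -1,-1.4,3.5,0.7,0.258]'; python3 plan.py .520 -.079 .15 24
python3 - <<'E'
from h import *; from plant import ctrl
S=np.load("s.npy"); p=ctrl.get_image("wrist"); cv2.imwrite("pics/c_w.png",p["pixels"]); overlay(p,S[:3],np.radians(-55),"pics/c_wo.png",(0,0,640,400),1.25)
E
```

```text
t: 2.9
ee_pos: [0.5199, -0.0748, 0.1499]
orientation: [-3.068, -0.669, 0.0]
force: [-0.2, -0.2, 0.2]
width: -0.0001
t 2.9 pos [ 0.5199 -0.0748  0.1499] yaw 24.6 tilt 0.08 F [-0.2 -0.2  0.2] j7 -0.59 | shift cm [-0.16  0.39 -0.01] turn 0.01
```

View pics/c_wo.png

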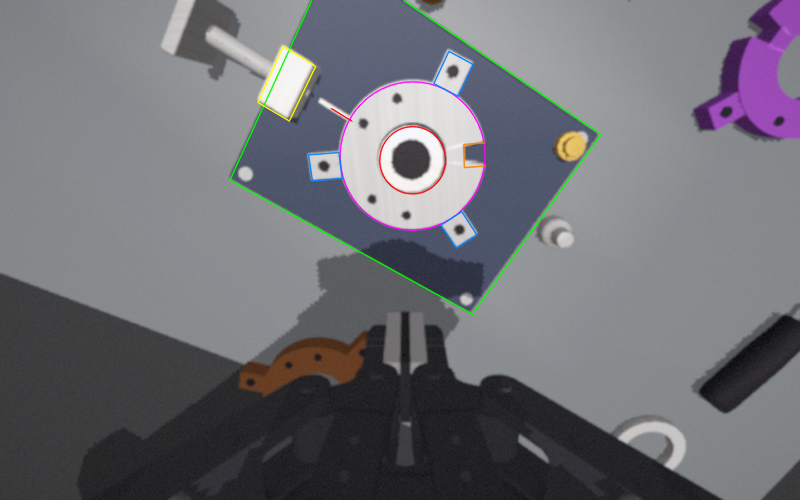

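The wrist overlay agrees: the spigot is at (412,159) in the shown picture and the notch at (473,155). The fingertips (405,312) are above the free gap between two ears. Going down.

```bash
python3 plan.py .519 -.0796 .025 24;  python3 -m handwheel '[-1,-0.3,0.5,3,0.01, -1,-0.3,0.5,6,0.01, -1,-0.3,0.5,8,0.01, -1,-0.3,0.5,10,0.01, -1,-0.3,0.5,11.5,0.01, -1,-0.3,0.5,12.5,0.01, -1,-0.3,0.5,12.5,0.01]'; python3 plan.py .519 -.0796 .025 24
```

```text
t 2.95 pos [ 0.5199 -0.0746  0.15  ] yaw 24.6 tilt 0.08 F [-0.3  0.3  0.4] j7 -0.59 | shift cm [-0.29  0.44 12.5 ] turn 0.01
t: 3.53
ee_pos: [0.5181, -0.0808, 0.0235]
orientation: [-3.071, -0.649, 0.004]
force: [-0.5, 0.4, -0.3]
width: -0.0002
t 3.53 pos [ 0.5181 -0.0808  0.0235] yaw 23.9 tilt 0.2 F [-0.5  0.4 -0.3] j7 -0.45 | shift cm [ 0.13 -0.08 -0.15] turn -0.002
```

```bash
python3 -m handwheel '[-1,0.01,0.31,-0.1,-0.052, -1,0.03,0.63,-0.1,-0.105, -1,0.07,0.94,-0.1,-0.157, -1,0.13,1.25,-0.1,-0.209, -1,0.20,1.55,-0.1,-0.262, -1,0.29,1.85,-0.1,-0.314, -1,0.40,2.15,-0.1,-0.367, -1,0.52,2.44,-0.1,-0.419]'
cat > chk.py <<'E'
from plan import *
S=np.load("s.npy"); o=ctrl.observe(); d=np.array(o["ee_pos"])[:2]-S[:2]; M=R.from_rotvec(o["orientation"]).as_matrix()
a=np.degrees(np.arctan2(M[1,0],M[0,0])); th=np.degrees(np.arctan2(d[1],d[0])); f=M.T@np.array(o["force"])
print("t",round(o["t"],2),"r",round(np.hypot(*d)*1e3,1),"ang",round(th,1),"yaw-err",round((a-th-180+180)%360-180,1),"z",round(o["ee_pos"][2],4),"Ftool",np.round(f,1))
E
python3 chk.py
```

```text
t: 4.2
ee_pos: [0.5329, -0.1003, 0.0269]
orientation: [-2.866, -1.277, 0.001]
force: [-2.5, 2.2, 2.0]
width: -0.0
t 4.2 r 60.1 ang -131.9 yaw-err -0.0 z 0.0269 Ftool [-0.1 -3.3 -2. ]
```

```bash
python3 -m handwheel '[-1,0.02,0.42,0.1,-0.070, -1,0.06,0.84,0.1,-0.140, -1,0.13,1.25,0.1,-0.209, -1,0.23,1.65,0.1,-0.279, -1,0.36,2.05,0.1,-0.349, -1,0.52,2.44,0.1,-0.419, -1,0.70,2.82,0.1,-0.489, -1,0.91,3.18,0.1,-0.559]' ; python3 chk.py
```

```text
t: 4.87
ee_pos: [0.5621, -0.1155, 0.0262]
orientation: [-2.402, -2.019, 0.002]
force: [-4.1, 2.6, 3.6]
width: -0.0001
t 4.87 r 60.9 ang -100.4 yaw-err 0.5 z 0.0262 Ftool [ 1.9 -4.5 -3.6]
```

Run:
```python
from h import *; from plant import ctrl
S=np.load("s.npy"); p=ctrl.get_image("wrist"); overlay(p,S[:3],np.radians(-25),"pics/d_wo.png",(0,0,640,400),1.25)
```

```text
(no output)
```

View pics/d_wo.png

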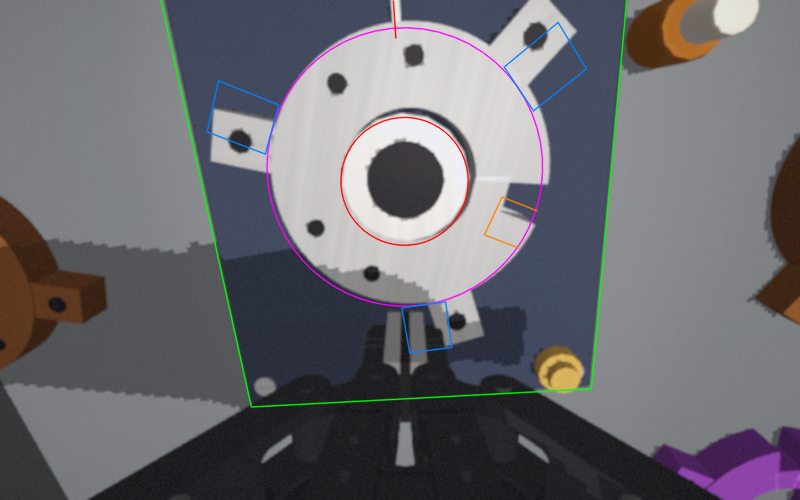

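```bash
python3 -m handwheel '[-1,0.04,0.42,0.1,-0.070, -1,0.08,0.84,0.1,-0.140, -1,0.15,1.25,0.1,-0.209, -1,0.25,1.65,0.1,-0.279, -1,0.38,2.05,0.1,-0.349, -1,0.54,2.44,0.1,-0.419, -1,0.72,2.82,0.1,-0.489, -1,0.93,3.18,0.1,-0.559]' ; python3 chk.py
```

```text
t: 5.58
ee_pos: [0.5952, -0.1141, 0.0252]
orientation: [-1.758, -2.602, 0.003]
force: [-3.5, -1.2, 3.2]
width: 0.0001
t 5.58 r 62.6 ang -69.3 yaw-err 1.3 z 0.0252 Ftool [ 0.2 -3.7 -3.2]
```

```bash
python3 -m handwheel '[-1,0.04,0.42,0,-0.070, -1,0.08,0.84,0,-0.140, -1,0.15,1.25,0,-0.209, -1,0.25,1.65,0,-0.279, -1,0.38,2.05,0,-0.349, -1,0.54,2.44,0,-0.419, -1,0.72,2.82,0,-0.489, -1,0.93,3.18,0,-0.559]' ; python3 chk.py
```

```text
t: 6.25
ee_pos: [0.6218, -0.0954, 0.0253]
orientation: [0.973, 2.987, -0.006]
force: [-2.8, -2.0, 3.1]
width: 0.0001
t 6.25 r 63.0 ang -39.2 yaw-err 3.1 z 0.0253 Ftool [ 1.1 -3.3 -3.1]
```

```bash
python3 -m handwheel '[-1,0.05,0.38,0,-0.055, -1,0.12,0.76,0,-0.11, -1,0.20,1.13,0,-0.165, -1,0.30,1.50,0,-0.22, -1,0.45,1.87,0,-0.28, -1,0.58,2.22,0,-0.34, -1,0.75,2.57,0,-0.40, -1,0.93,2.91,0,-0.46]' ; python3 chk.py;  python3 - <<'E'
from h import *; from plant import ctrl
S=np.load("s.npy"); p=ctrl.get_image("wrist"); overlay(p,S[:3],np.radians(74),"pics/e_wo.png",(0,0,640,400),1.25)
E
```

```text
t: 6.92
ee_pos: [0.6339, -0.0672, 0.0256]
orientation: [0.268, 3.125, -0.007]
force: [1.0, -2.3, 0.5]
width: -0.0004
t 6.92 r 61.9 ang -10.8 yaw-err 1.0 z 0.0256 Ftool [-1.4 -2.1 -0.5]
```

View pics/e_wo.png

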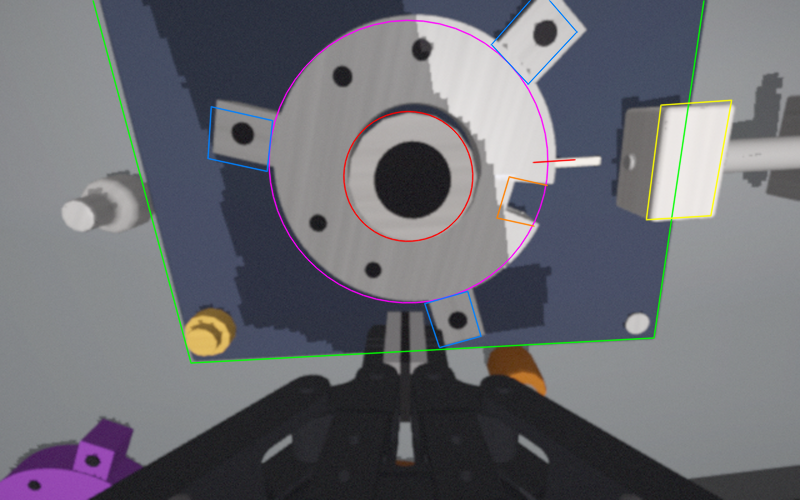

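```bash
python3 -m handwheel '[-1,0.01,0.22,0,-0.033, -1,0.03,0.43,0,-0.066, -1,0.05,0.65,0,-0.10, -1,0.08,0.86,0,-0.135, -1,0.12,1.08,0,-0.17, -1,0.16,1.27,0,-0.20, -1,0.18,1.37,0,-0.22, -1,0.18,1.37,0,-0.22]' ; python3 chk.py;  python3 - <<'E'
from h import *; from plant import ctrl
S=np.load("s.npy"); p=ctrl.get_image("wrist"); overlay(p,S[:3],np.radians(90),"pics/f_wo.png",(0,0,640,400),1.25)
print([ (x["point"],x["p"]) for x in ctrl.mark_of("notch",p)], proj(p,st2w(S[:3],[[0,.045,.036],[0,.045,.02]])))
E
```

```text
t: 7.63
ee_pos: [0.6332, -0.0498, 0.0243]
orientation: [-0.079, 3.139, 0.001]
force: [3.6, -1.4, 3.6]
width: -0.0002
t 7.63 r 60.4 ang 5.5 yaw-err -2.6 z 0.0243 Ftool [-3.5 -1.6 -3.6]
[([43.3, 387.9], 0.94)] [[425.27908624 162.16722966]
 [414.88099183 155.17527552]]
```

View pics/f_wo.png

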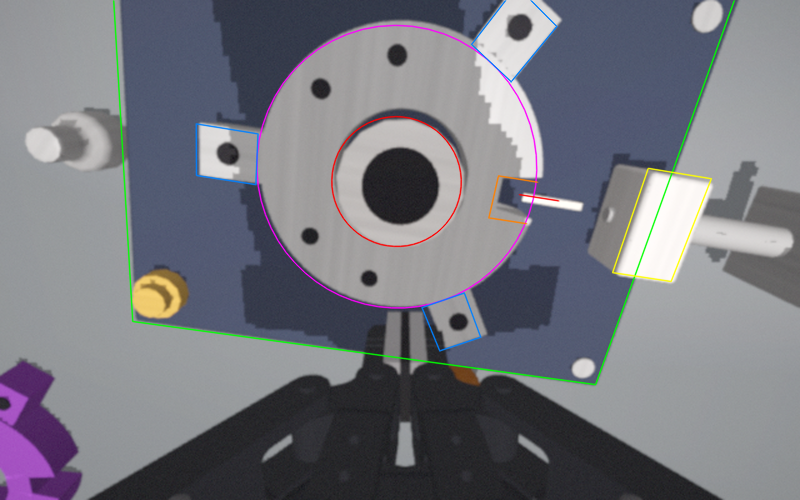

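```bash
python3 -m handwheel '[-1,-0.1,-0.5,0,0, -1,-0.3,-1,0,0, -1,-0.3,-1,-2,0, -1,-0.3,-1,-5,0, -1,-0.3,-1,-9,0, -1,-0.3,-1,-12,0, -1,-0.3,-1,-13,0, -1,-0.3,-1,-13,0]' ; python3 chk.py;  python3 - <<'E'
from h import *; from plant import ctrl
S=np.load("s.npy"); p=ctrl.get_image("wrist"); overlay(p,S[:3],np.radians(90),"pics/g_wo.png",(160,0,640,300),1.66)
cv2.imwrite("pics/g_w.png",cv2.resize(p["pixels"][0:300,160:640],None,fx=1.66,fy=1.66,interpolation=cv2.INTER_CUBIC))
print([ (x["point"],x["p"]) for x in ctrl.mark_of("notch",p)], [ (x["point"],x["p"]) for x in ctrl.mark_of("mark",p)],proj(p,st2w(S[:3],[[0,.045,.036],[0,.045,.02]])))
E
```

```text
t: 8.4
ee_pos: [0.6367, -0.0602, 0.1562]
orientation: [-0.076, 3.138, 0.0]
force: [0.3, 0.4, 0.1]
width: -0.0001
t 8.4 r 63.8 ang -4.2 yaw-err 7.0 z 0.1562 Ftool [-0.3  0.4 -0.1]
[([161.1, 271.8], 0.67)] [([384.7, 125.2], 0.81)] [[389.61670125 124.99603715]
 [385.94897684 123.22821206]]
```

View pics/g_wo.png

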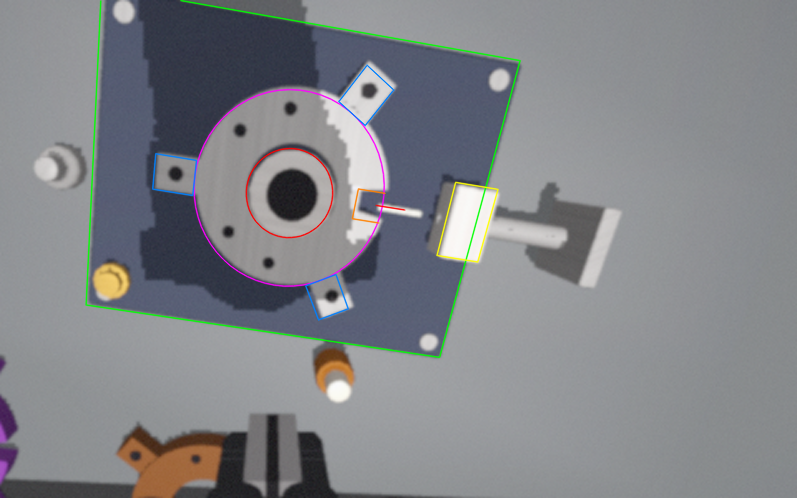

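View pics/g_w.png

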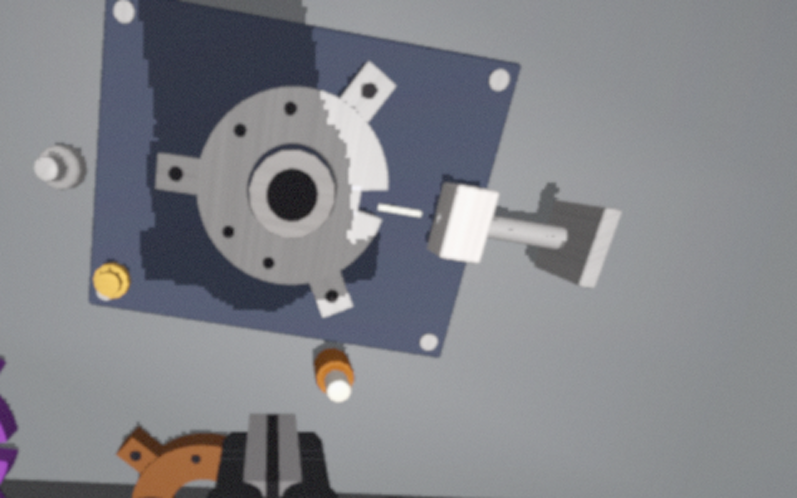

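Run:
```python
from h import *; from plant import ctrl
S=np.load("s.npy"); p=ctrl.get_image("wrist")
def w2s(w): c,n=np.cos(S[2]),np.sin(S[2]); d=w[:2]-S[:2]; return np.round(1e3*np.array([c*d[0]+n*d[1],-n*d[0]+c*d[1]]),1)
f=lambda u,v:((u+.5)/1.66-.5+160,(v+.5)/1.66-.5)
for uv in [(620,210),(592,287),(607,208),(580,284)]: print(w2s(ray(p,f(*uv),.056)))
for uv in [(387,190),(381,220)]: print('notch',w2s(ray(p,f(*uv),.036)))
print('line end',w2s(ray(p,f(378,207),.02)))
print('spigot',w2s(ray(p,f(291,192),.042)))
from plan import go
go(*st2w(S[:3],[[0,.180,.15]])[0],173.9)
```

```text
[-20.1 141.6]
[ 14.6 141. ]
[-20.  135.8]
[ 14.1 135.2]
notch [-12.3  44. ]
notch [ 1.6 44.2]
line end [-3.3 44.8]
spigot [-4.8 -0.2]
t 8.6 pos [ 0.634  -0.0607  0.1511] yaw -177.2 tilt 0.36 F [0.3 0.4 0.1] j7 1.46 | shift cm [ 3.29 18.59  0.14] turn 0.155
```

Run:
```python
from h import *; from plant import ctrl
S=np.load("s.npy"); p=ctrl.get_image("wrist"); np.save("pose.npy",p["pose"])
overlay(p,S[:3],np.radians(90),"pics/i_wo.png",(260,20,480,185),3.6)
cv2.imwrite("pics/i_w.png",cv2.resize(p["pixels"][20:185,260:480],None,fx=3.6,fy=3.6,interpolation=cv2.INTER_CUBIC))
```

```text
(no output)
```

View pics/i_wo.png

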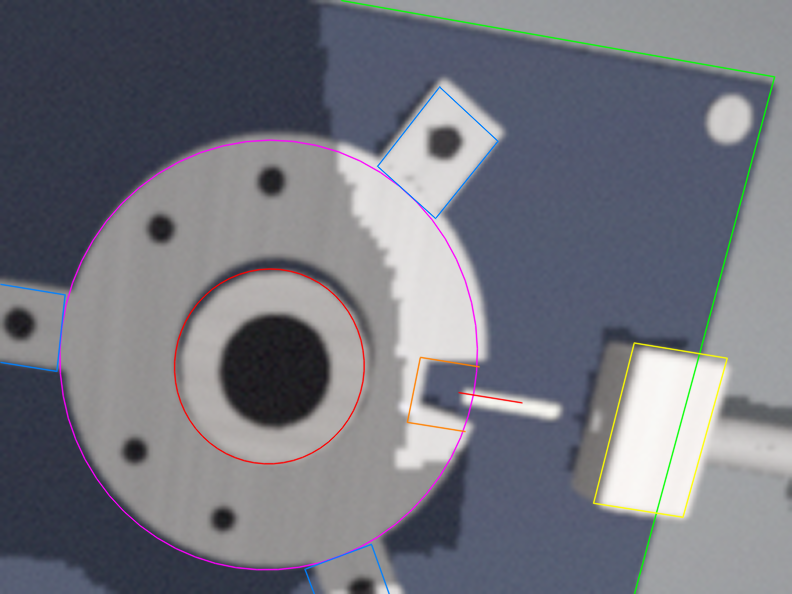

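View pics/i_w.png

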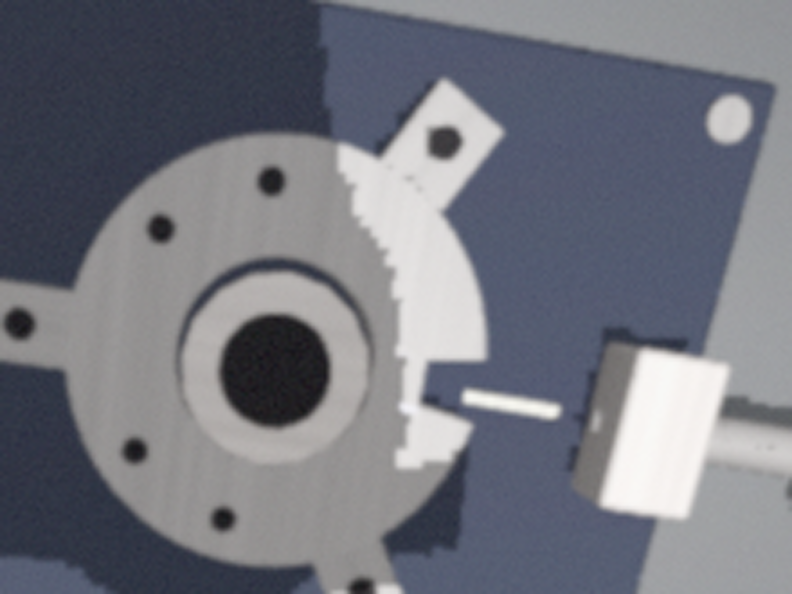

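```bash
python3 -m handwheel '[-1,3.3,18.2,0,0.155, -1,3.3,18.2,0,0.155, -1,3.3,18.2,0,0.155, -1,3.3,18.2,0,0.155, -1,3.3,18.2,0,0.155, -1,3.3,18.2,0,0.155, -1,3.3,18.2,0,0.155, -1,3.3,18.2,0,0.155]'
python3 - <<'E'
from h import *; from plant import ctrl; from plan import go
S=np.load("s.npy")
p=ctrl.get_image("wrist"); cv2.imwrite("pics/j.png",p["pixels"])
go(*st2w(S[:3],[[0,.178,.03]])[0],173.9)
E
```

```text
t: 9.32
ee_pos: [0.5941, 0.1178, 0.1527]
orientation: [-0.17, -3.135, 0.004]
force: [0.5, -2.0, -0.0]
width: -0.0001
t 9.37 pos [0.5944 0.1172 0.1529] yaw 173.7 tilt 0.17 F [-0.6 -0.1  0.4] j7 1.03 | shift cm [ 0.28  0.43 12.29] turn -0.003
```

View pics/j.png

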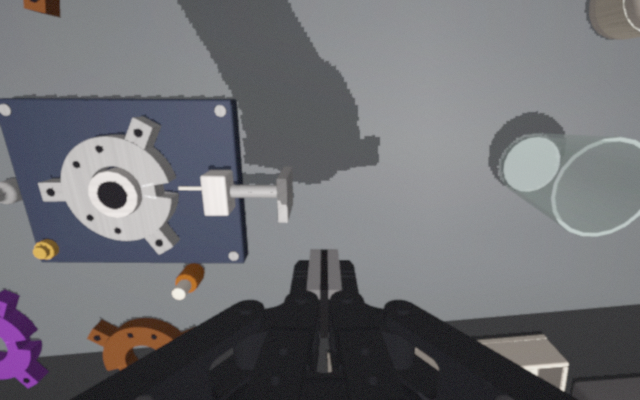

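```bash
python3 -m handwheel '[-1,0.2,0.3,3,0, -1,0.2,0.3,6,0, -1,0.2,0.3,9,0, -1,0.2,0.2,11,0, -1,0.2,0.1,12.1,0, -1,0.2,0,12.1,0, -1,0.2,-0.3,12.1,0, -1,0.2,-0.6,12.1,0]'
cat > bc.py <<'E'
from plan import *
S=np.load("s.npy"); o=ctrl.observe(); d=np.array(o["ee_pos"])[:2]-S[:2]; c,n=np.cos(S[2]),np.sin(S[2]); f=np.array(o["force"])
print("t",round(o["t"],2),"st x,y mm",np.round(1e3*np.array([c*d[0]+n*d[1],-n*d[0]+c*d[1]]),1),"z",round(o["ee_pos"][2],4),"F station",np.round([c*f[0]+n*f[1],-n*f[0]+c*f[1],f[2]],1))
E
python3 bc.py
```

```text
t: 10.03
ee_pos: [0.5931, 0.1135, 0.0344]
orientation: [0.169, 3.134, 0.001]
force: [-0.3, -0.3, 0.3]
width: -0.0001
t 10.03 st x,y mm [  2.  170.2] z 0.0344 F station [-0.2 -0.3  0.3]
```

```bash
python3 -m handwheel '[-1,0.15,-0.3,0.2,0, -1,0.15,-0.6,0.3,0, -1,0.15,-0.9,0.3,0, -1,0.15,-1.2,0.3,0, -1,0.15,-1.45,0.3,0, -1,0.15,-1.65,0.3,0, -1,0.15,-1.85,0.3,0, -1,0.15,-2.05,0.3,0]';python3 bc.py
```

```text
t: 10.7
ee_pos: [0.5884, 0.0946, 0.0304]
orientation: [0.166, 3.136, 0.002]
force: [-0.4, 2.4, 2.7]
width: -0.0001
t 10.7 st x,y mm [ -0.6 150.9] z 0.0304 F station [-0.7  2.4  2.7]
```

```bash
python3 -m handwheel '[-1,0,-0.25,0,0, -1,0,-0.5,0,0, -1,0,-0.75,0,0, -1,0,-1,0,0, -1,0,-1.25,0,0, -1,0,-1.5,0,0, -1,0,-1.75,0,0, -1,0,-1.95,0,0]';python3 bc.py;  python3 - <<'E'
from h import *; from plant import ctrl
p=ctrl.get_image("wrist"); cv2.imwrite("pics/k.png",p["pixels"])
p=ctrl.get_image("scene"); cv2.imwrite("pics/k2.png",cv2.resize(p["pixels"][150:250,250:400],None,fx=5,fy=5,interpolation=cv2.INTER_CUBIC))
E
```

```text
t: 11.37
ee_pos: [0.5861, 0.0739, 0.03]
orientation: [0.168, 3.137, -0.0]
force: [0.2, 2.5, 2.8]
width: 0.0
t 11.37 st x,y mm [ -0.8 130.1] z 0.03 F station [-0.1  2.5  2.8]
```

View pics/k.png

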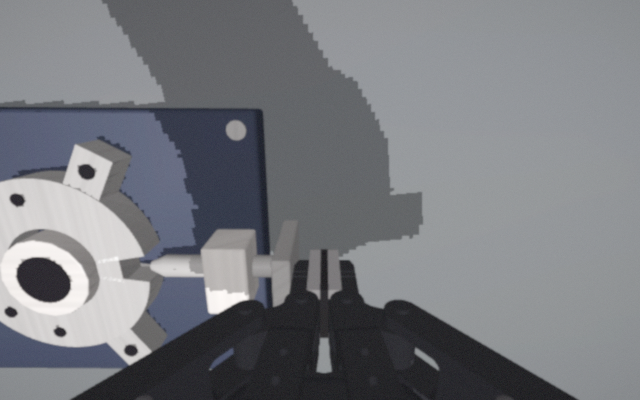

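View pics/k2.png

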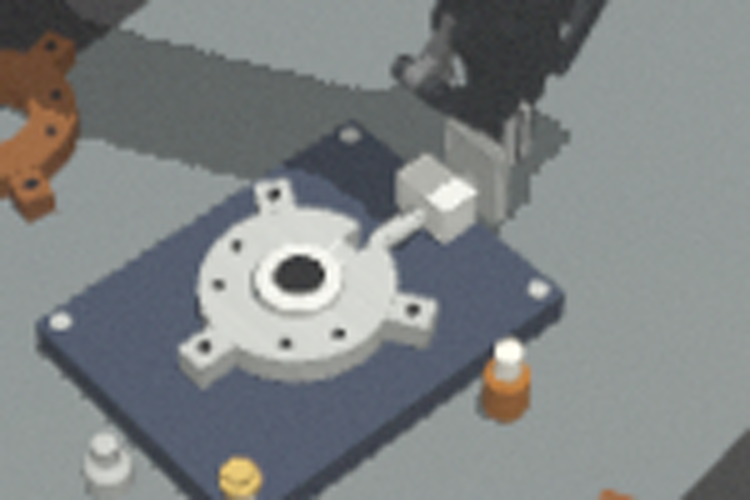

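```bash
python3 -m handwheel '[-1,0,-0.12,0,0, -1,0,-0.24,0,0, -1,0,-0.36,0,0, -1,0,-0.48,0,0, -1,0,-0.60,0,0, -1,0,-0.72,0,0, -1,0,-0.84,0,0, -1,0,-0.94,0,0]';python3 bc.py
```

```text
t: 12.13
ee_pos: [0.5851, 0.0661, 0.0299]
orientation: [0.166, 3.137, 0.003]
force: [1.6, 3.8, -0.5]
width: -0.0003
t 12.13 st x,y mm [ -0.9 122.3] z 0.0299 F station [ 1.2  4.  -0.5]
```

```bash
python3 -m handwheel '[-1,0,-0.08,0,0, -1,0,-0.16,0,0, -1,0,-0.24,0,0, -1,0,-0.32,0,0]';python3 bc.py
```

```text
t: 12.47
ee_pos: [0.5847, 0.0626, 0.0299]
orientation: [0.167, 3.137, 0.002]
force: [2.0, 5.5, -2.1]
width: 0.0001
t 12.47 st x,y mm [ -1.  118.7] z 0.0299 F station [ 1.4  5.7 -2.1]
```

```bash
python3 -m handwheel '[-1,0,-0.07,0,0, -1,0,-0.14,0,0, -1,0,-0.21,0,0]';python3 bc.py
```

```text
t: 12.72
ee_pos: [0.5847, 0.062, 0.03]
orientation: [0.166, 3.136, 0.005]
force: [1.5, 7.5, -1.6]
width: -0.0003
t 12.72 st x,y mm [ -0.9 118.1] z 0.03 F station [ 0.7  7.6 -1.6]
```

```bash
python3 -m handwheel '[-1,0,-0.04,0,0]';python3 bc.py
python3 - <<'E'
from h import *; from plant import ctrl
p=ctrl.get_image("wrist"); cv2.imwrite("pics/l.png",cv2.resize(p["pixels"][150:400,0:320],None,fx=2.4,fy=2.4,interpolation=cv2.INTER_CUBIC))
p=ctrl.get_image("scene"); cv2.imwrite("pics/l2.png",cv2.resize(p["pixels"][150:250,250:400],None,fx=5,fy=5,interpolation=cv2.INTER_CUBIC))
E
```

```text
t: 12.8
ee_pos: [0.5846, 0.062, 0.03]
orientation: [0.165, 3.136, 0.006]
force: [1.5, 7.8, -2.4]
width: 0.0003
t 12.8 st x,y mm [ -0.9 118.1] z 0.03 F station [ 0.7  7.9 -2.4]
```

View pics/l.png

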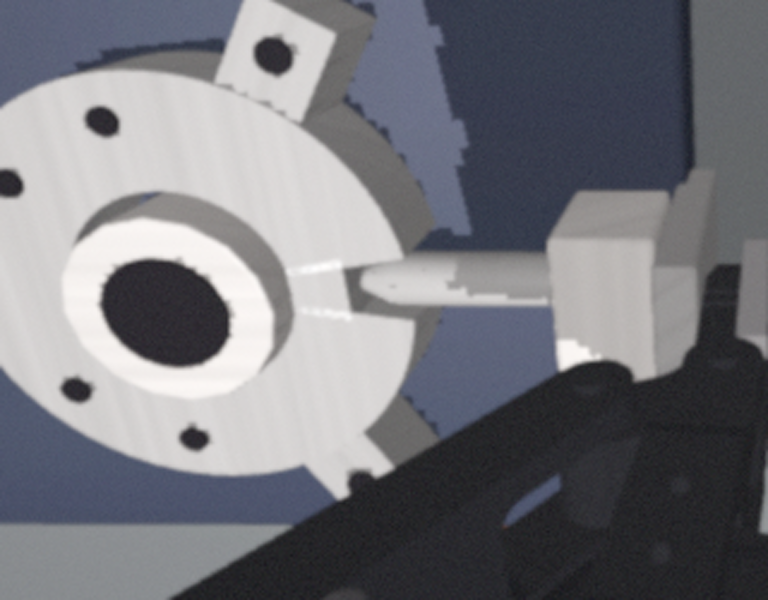

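View pics/l2.png

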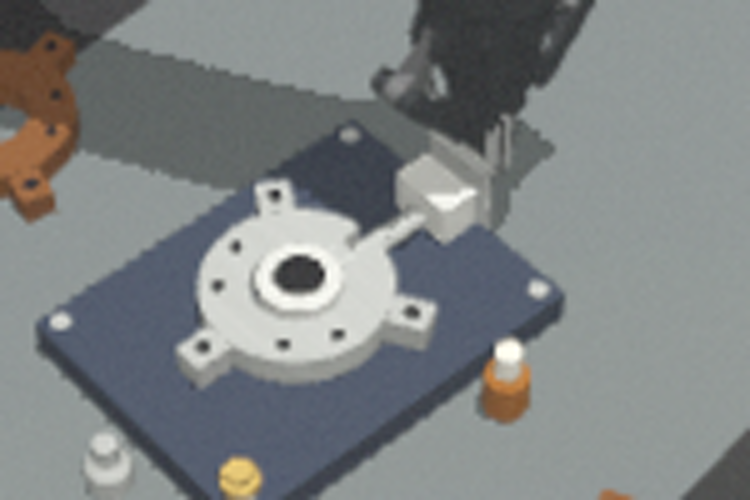

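```bash
python3 -m handwheel '[-1,0,-0.05,0,0, -1,0,-0.10,0,0, -1,0,-0.10,0,0]';python3 bc.py
```

```text
t: 13.15
ee_pos: [0.5846, 0.0619, 0.03]
orientation: [0.164, 3.136, 0.008]
force: [2.0, 8.8, -2.4]
width: -0.0006
t 13.15 st x,y mm [ -1. 118.] z 0.03 F station [ 1.1  8.9 -2.4]
```

```bash
python3 -m handwheel '[-1,0,-0.05,0,0, -1,0,-0.10,0,0, -1,0,-0.15,0,0]';python3 bc.py
```

```text
t: 13.4
ee_pos: [0.5846, 0.0618, 0.03]
orientation: [0.163, 3.136, 0.01]
force: [2.2, 9.8, -2.6]
width: -0.0001
t 13.4 st x,y mm [ -1.  117.9] z 0.03 F station [ 1.1 10.  -2.6]
```

Run:
```python
from h import *; from plant import ctrl
S=np.load("s.npy")
def ov(n,name,box,k):
    p=ctrl.get_image(n); l,t,r,b=box; im=cv2.resize(p["pixels"][t:b,l:r],None,fx=k,fy=k,interpolation=cv2.INTER_CUBIC)
    def pl(P,c,cl=True):
        q=(proj(p,st2w(S[:3],P))+.5-[l,t])*k-.5; cv2.polylines(im,[np.int32(np.round(q*8))],cl,c,1,cv2.LINE_AA,3)
    pl([[-.017,.074,.044],[.017,.074,.044],[.017,.094,.044],[-.017,.094,.044]],(0,255,255))
    for tip,c in ((.032,(0,0,255)),(.036,(0,255,0))):
        y=tip+.072; pl([[-.018,y,.056],[.018,y,.056],[.018,y-.008,.056],[-.018,y-.008,.056]],c)
        pl([[-.0025,tip,.028],[.0025,tip,.028],[.0055,tip+.007,.028],[-.0055,tip+.007,.028]],c)
    cv2.imwrite(name,im)
ov("wrist","pics/m.png",(100,210,320,350),3.6); ov("scene","pics/m2.png",(300,165,370,215),10)
```

```text
(no output)
```

View pics/m.png

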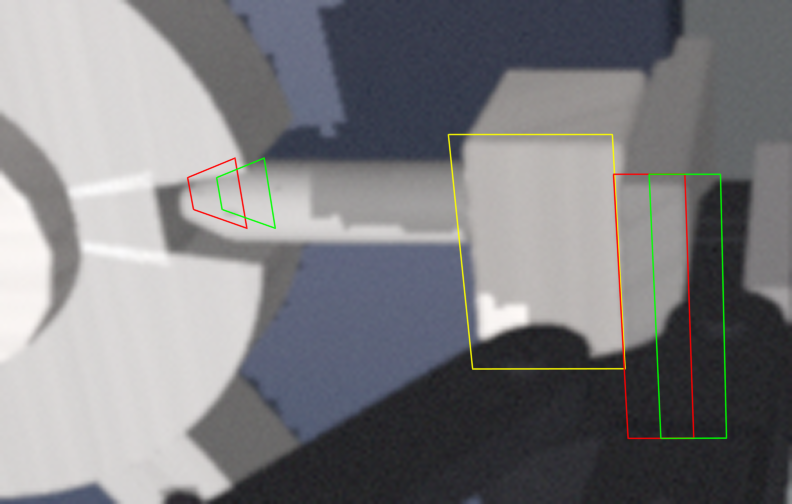

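View pics/m2.png

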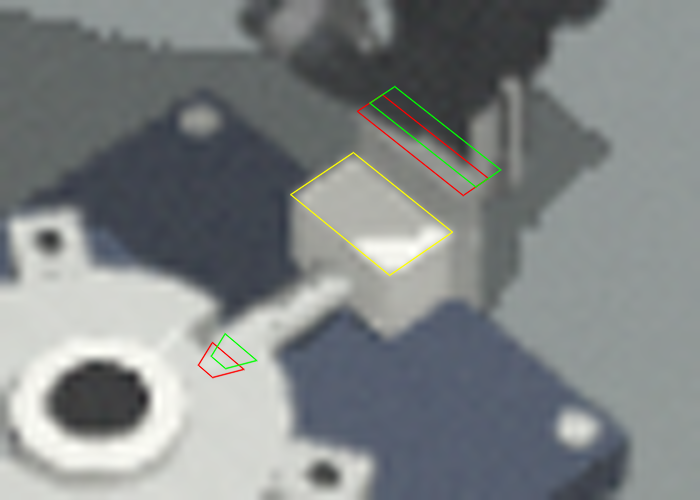

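The tip sits on the 32 mm outline (m.png ≈(185,200)) and the plate edge agrees, so the bolt is at the bottom. Next I'll bring the push up to about 14.5 N, which is 12 N plus the drag.

```bash
python3 -m handwheel '[-1,0,-0.1,0,0, -1,0,-0.2,0,0, -1,0,-0.3,0,0, -1,0,-0.35,0,0]';python3 bc.py
```

```text
t: 13.83
ee_pos: [0.5846, 0.0614, 0.0301]
orientation: [0.16, 3.135, 0.017]
force: [2.2, 14.4, -4.1]
width: 0.0
t 13.83 st x,y mm [ -1.  117.5] z 0.0301 F station [ 0.7 14.6 -4.1]
```

```bash
python3 -m handwheel '[-1,0,0,0,0, -1,0,0,0,0, -1,0,0,0,0]';python3 bc.py
```

```text
t: 14.08
ee_pos: [0.5846, 0.0614, 0.0301]
orientation: [0.16, 3.135, 0.017]
force: [2.7, 13.8, -4.5]
width: -0.0001
t 14.08 st x,y mm [ -1.  117.5] z 0.0301 F station [ 1.2 14.  -4.5]
```

```bash
python3 -m handwheel '[-1,0,0,0,0, -1,0,0,0,0, -1,0,0,0,0, -1,0,0,0,0, -1,0,0,0,0]';python3 bc.py
python3 - <<'E'
from h import *; from plant import ctrl
p=ctrl.get_image("wrist"); cv2.imwrite("pics/n.png",cv2.resize(p["pixels"][150:400,0:320],None,fx=2.4,fy=2.4,interpolation=cv2.INTER_CUBIC))
E
```

```text
t: 14.5
ee_pos: [0.5845, 0.0613, 0.0301]
orientation: [0.16, 3.135, 0.017]
force: [3.7, 13.9, -4.1]
width: -0.0001
t 14.5 st x,y mm [ -1.  117.5] z 0.0301 F station [ 2.3 14.2 -4.1]
```

View pics/n.png

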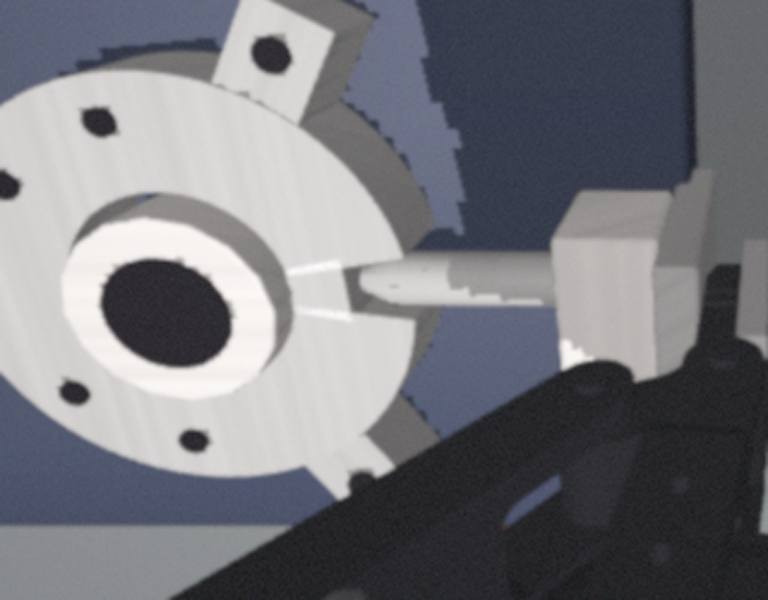

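Run:
```python
from h import *; from plant import ctrl
S=np.load("s.npy"); p=ctrl.get_image("wrist")
f=lambda P:(proj(p,st2w(S[:3],P))+.5-[0,150])*2.4-.5
for y in (.029,.0305,.032,.0345): print(y,np.round(f([[-.007,y,.036],[.007,y,.036],[-.0025,y,.028],[0,y,.028],[.0025,y,.028]]),0).tolist())
```

```text
0.029 [[327.0, 261.0], [339.0, 323.0], [351.0, 262.0], [353.0, 272.0], [355.0, 283.0]]
0.0305 [[334.0, 261.0], [346.0, 323.0], [358.0, 262.0], [360.0, 272.0], [362.0, 283.0]]
0.032 [[342.0, 261.0], [354.0, 323.0], [366.0, 262.0], [368.0, 272.0], [370.0, 283.0]]
0.0345 [[355.0, 261.0], [366.0, 323.0], [378.0, 262.0], [380.0, 272.0], [381.0, 283.0]]
```

```bash
python3 -m handwheel '[-1,0,0.5,0,0, -1,0,1.2,0,0, -1,0,2.2,0,0, -1,0,3.2,0,0, -1,0,4,-1,0, -1,0,4.2,-4,0, -1,0,4.2,-8,0, -1,0,4.2,-12,0]';python3 bc.py
```

```text
t: 15.27
ee_pos: [0.5872, 0.0954, 0.1512]
orientation: [-0.166, -3.134, 0.002]
force: [1.3, -0.3, 0.2]
width: -0.0001
t 15.27 st x,y mm [ -2.  151.6] z 0.1512 F station [ 1.4 -0.2  0.2]
```

```bash
python3 -m handwheel '[-1,0,-3,0,0, -1,0,-6,0,0, -1,0,-6,0,0, -1,0,-6,0,0]';python3 bc.py
python3 - <<'E'
from h import *; from plant import ctrl
S=np.load("s.npy")
p=ctrl.get_image("wrist"); overlay(p,S[:3],np.radians(90),"pics/o.png",(0,0,400,300),2)
p=ctrl.get_image("top"); overlay(p,S[:3],np.radians(90),"pics/o2.png",(240,120,440,260),4)
E
```

```text
t: 15.6
ee_pos: [0.5816, 0.0322, 0.1508]
orientation: [0.176, 3.137, -0.004]
force: [0.3, 0.0, -0.7]
width: 0.0001
t 15.6 st x,y mm [-0.8 88.2] z 0.1508 F station [ 0.3  0.  -0.7]
```

View pics/o.png

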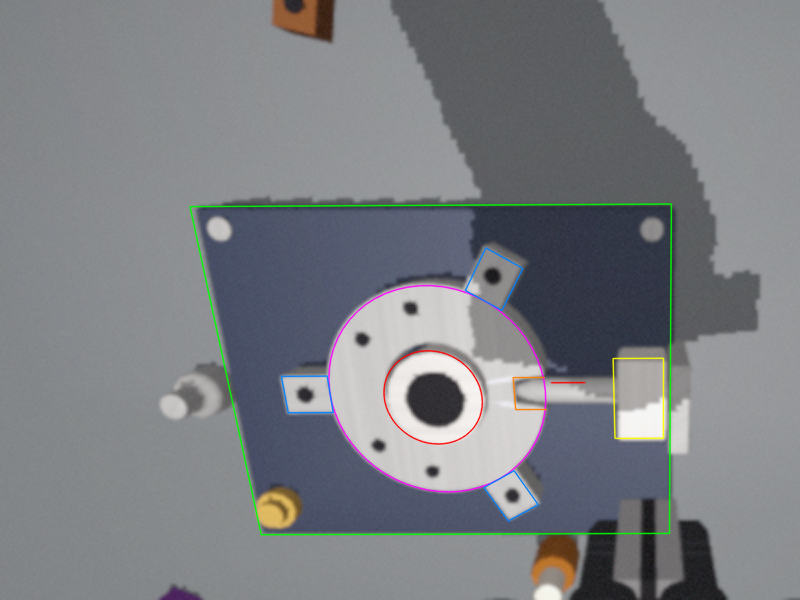

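View pics/o2.png

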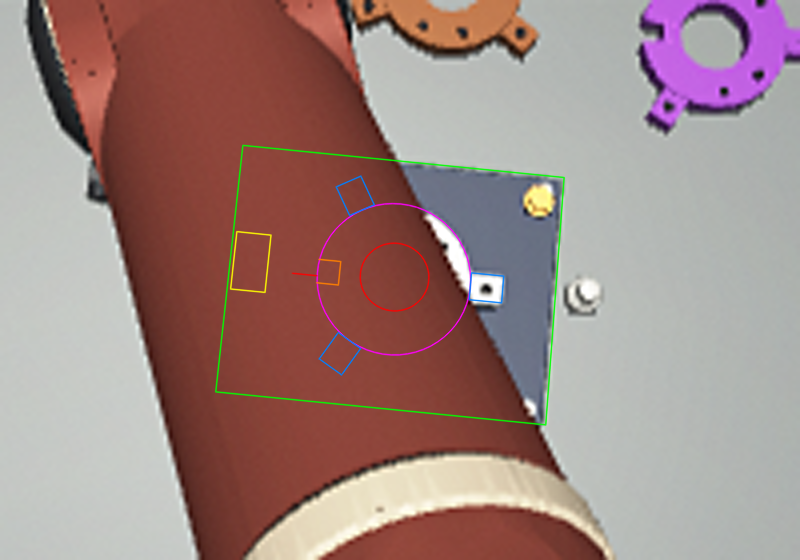

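The picture shows the flange on the 90° outline and flat, with the bolt tip at the notch bottom (≈(516,390)). The robot is clear of everything at z = 0.15, and the nut, vial and fitting are in place.

```bash
python3 -c "
from plant import ctrl
print(ctrl.sign_off())"
```

```text
the job is handed in; nothing more can be done
None
```

I turned the steel flange about 145° by pushing one ear until its notch faced the bolt. I then pushed the bolt home by its thumb plate and handed the job in at about 15.7 s. Sign-off gave no verdict.

- **Flange:** pushing took about 3–6 N on the wrist sensor. Before the bolt went in, the notch was about 1–2 mm off the mark, a reading from the wrist picture that was only approximate. In the last wrist picture the flange lies on the 90° outline, flat.
- **Bolt:** I held it at about 14 N at the wrist for 0.7 s. Less the 2.5 N of drag, that is roughly 11.5–12 N on the flange. The highest force I read was 14.6 N, but readings came only at the end of each call. From about 8 to 14 N the tool moved only about 0.6 mm, so the bolt was hard against the bottom. The last picture, taken after letting go, shows the tip there, within about 1.5 mm.
- **Other things:** the nut, vial and fitting look unmoved in the last pictures. I did not re-measure the spare ring, driver, beaker and jar, but the arm stayed away from them.

**Checks that fell short:**
- The last top view was mostly blocked by the arm.
- Some wrist overlays were off by 1–3 mm, because of calibration and because the arm was still settling.
- The notch network found look-alikes instead of the notch in two wrist pictures, so I read the notch position from the pictures myself.

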